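Snap the retaining clip into the shaft groove

TASK

Pick up the orange spring clip by its upright tab and press it sideways, open end first, into the groove just above the hub of the shaft on the bench stand, until it snaps fully home round the shaft; then let go and leave it there. Feel for the groove's height by resting the clip lightly on the hub, and press firmly but gently: at no time push the clip against the shaft or hub with more than about 30 N. Leave the other things on the table where they are.

Things in the scene. Friction and masses are not known exactly. Their poses are not given: they have to be found in the camera images.
- stand: fixed bench stand: dark round foot 76 mm across, 10 mm high, with a clamp sleeve (36 mm across, up to 28 mm) that holds a vertical shaft. Origin: centre of the foot's underside, on the table; z is the shaft's axis. A small black clamp screw sticks out 33 mm from the axis, 20 mm up.
- shaft_mid (a point): fixed point of the stand on the shaft's axis, 46 mm above its origin. The shaft is clamped at a height that differs each time and is NOT reported: the flat upper face of its hub (aluminium, toothed, 60 mm across, 10 mm thick) lies anywhere from 6 mm below to 6 mm above this point. On that face begins the groove, a neck 14 mm across and 8 mm high; above it the shaft end, 22 mm across, 14 mm high.
- clip_tab (a point): centre of the upright tab of the loose orange spring clip, 25 mm above the clip's underside (flat on the table at the start). Tab: 22 mm long (x), 12 mm wide (y: grip it across this, with 50 N or so), from 5 to 44 mm above the underside. x points to the clip's open mouth, which is the direction of pressing; z up. The clip weighs 60 g.
- clip_ring (a point): centre of the clip's C-shaped opening, 34 mm ahead of the tab's centre, 2.5 mm above the underside; axes as for the tab. It fits the 14 mm neck, from any side, and comes up hard against it when this point reaches the axis. The plate is 5 mm thick, 26 mm wide. The jaws cannot spread over the 22 mm shaft end: it goes on only at the height of the groove.
- clip_mouth (a point): middle of the clip's open front edge, 14.5 mm ahead of the ring's centre, same height and axes. The mouth is 17 mm wide here and narrows to 9 mm between the lips of two sprung jaws, so it takes up 2 to 3 mm of sideways error. The lips meet the neck when the ring's centre is 13 mm from the axis, need 6 to 12 N to spread, and snap shut behind it.
- weigh_tin: bystander: round silver lidded tin, 51 mm across, 26 mm high; origin at the centre of its underside
- spanner: bystander: flat steel open spanner, 138 x 18 x 5 mm, lying on the table; origin at the centre of its underside
- screw_jar: bystander: white jar with a red screw lid, 43 mm across, 51 mm high; origin at the centre of its underside
- dropper_bottle: bystander: amber dropper bottle with a black bulb, 28 mm across, 92 mm high; origin at the centre of its underside
- hex_key_set: bystander: orange folding hex-key holder, 85 x 33 x 28 mm; origin at the centre of its underside
There are look-alikes about, which are no part of the job. What is shaped like the part that bears clip_tab but purple is not meant.

How it is judged:
By the outcome, as a careful person would: the job done as asked, in the order asked, and still so for the second after the job is handed in, with the robot touching nothing.
It also fails if it takes over 48 s, if anything falls off the work surface, if the arm or the gripper's body presses on something with over 40 N, if the wrist force passes 120 N, or if a joint passes its speed limit or range.

ROBOT

A 6-joint arm with a two-finger parallel gripper is mounted at the origin on a cart in front of the work surface, level with it; the furniture and walls round the work are solid. World frame = base frame: x ahead of the robot, y to its left, z up, the work surface at z = 0. Lengths are in m, angles in degrees, forces in N, time in s.
With the tool pointing down it reaches from about 0.375 to 0.9 m from the base axis. Payload 3.1 kg.
Tool frame: the origin (TCP) lies at the very end of the fingers, on their centre line; the grasp point (between the pads) lies 19 mm behind it; z points along the fingers, y is the line along which they close (so a half turn about z gives the same grasp; the last joint's range is limited). The gripper opens to 87 mm and grips with 3 to 60 N. Pads are 19 mm wide; open, the fingers measure 117 mm over their backs; the gripper's body (75 mm by 190 mm) begins 51 mm behind the grasp point.
Start: joints at [-83.509, 30.224, 82.088, -0, 67.689, -10.227], TCP at [0.18, -0.599, 0.223] pointing down, gripper open.
Joint ranges: [-176.69, 176.69], [-43.24, 126.21], [12.49, 139.97], [-82, 262], [0, 151.66], [-163.58, 163.58]. Speed limits (degrees/s): [159.86, 159.86, 180, 180, 180, 180].

INTERFACE

Orientations are given as a 3x3 rotation matrix whose columns are the frame's x, y, z axes.
In Python, from rig import bot, imaging gives the robot as it stands.
- The arm moves only by the tool drive_tool, never from a script. Its argument "deltas" is text: rows parted by semicolons, each of 5 numbers parted by spaces: the finger opening in mm, from 0 to 87, then the shift along the world's x, y, z in mm, then the turn about the world's z in rad. In form: jaw dx dy dz twist; .... A call has 1 to 12 rows; each row is the pose to reach, as a shift and turn from the pose commanded when the call began; what a row does not reach only later rows make up. A row lasts 1/10 s, in which the tool goes at most 50 mm and 8.59 degrees, less where a joint would pass 70% of its speed; a pose out of reach is approached as far as the arm can. A call with a gripper value outside its range is refused whole. The fingers move at their own pace and stop on an object; the grip force is fixed at half the most. Time passes only in rows, so rows that repeat a pose let the fingers close. It gives the time, the measured TCP pose, the force, the opening and the grip force at its end, in the units of the state.
- bot.read_state(): the state, without advancing time (a new reading comes with each control period).
- imaging.capture(name): name is "scene" or "top" or "wrist"; returns the picture (400x640x3 uint8, red, green, blue); there is no depth.
- imaging.camera_model(name): a dict with "fx", "fy", "cx", "cy" (pixels), "T" (4x4, takes a point from camera to world coordinates). Camera axes: x right, y down, z forward; pixel columns grow to the right and rows downward; lengths in m; the calibration is good to about 2 mm. A picture is of the moment at which its call begins: read the wrist's pose just before it. camera_model takes no time and is no camera call; for the wrist camera it gives the pose at the moment of the call.
- bot.hand_in(): hands the job in; it is judged then, once.
The state is a dict: "time_s": time; "joint_positions": joint angles; "qvel": joint speeds; "tau": joint torques, N m; "position": TCP position; "tcp_rot": TCP orientation; "force": force on the tool from outside, world axes, zero at the start; "moment": the same for the moment, N m; "opening": opening from 0.0 (shut) to 1.0 (fully open); "grasp_force": force on a finger pad.
Only numpy, scipy, OpenCV 4.12 (cv2) and the standard library are available. Lean on these libraries where they do the work, as an engineer would, in place of code of your own. Each camera call takes 0.05 s, during which the arm holds its last target. There are 200 camera calls.

## Working session

There is one attempt and no reset: what is moved stays moved. The work goes in short steps, Python scripts to look and compute and a tool call to move; the robot and the scene stay as the last step left them, time stands still between calls to the robot, and variables do not carry over. Pictures are saved under pics/ and viewed, at most 10 in all, crops included, and the job is handed in when it is done.

Besides the shell and the picture viewer there is one more tool, called after "Call:" as name(argument=value, ...), one argument or row to a line, values as JSON. drive_tool: Moves the arm, as the interface text tells. Its arguments: {"type":"object","properties":{"deltas":{"type":"string"}},"required":["deltas"]}

```bash
mkdir -p pics; python3 - <<'E'
from rig import bot, imaging
import cv2,numpy as np
a=imaging.capture("top");b=imaging.capture("scene")
cv2.imwrite("pics/top.png",a[...,::-1]);cv2.imwrite("pics/scene.png",b[...,::-1])
for n in("top","scene"):
    m=imaging.camera_model(n);print(n,m["fx"],m["fy"],m["cx"],m["cy"],np.round(m["T"],3).tolist())
s=bot.read_state();print(s["time_s"],s["position"],np.round(s["tcp_rot"],3).tolist(),s["force"])
E
```

```text
top 459.8833021921796 459.8833021921796 327.34563172270737 197.25901490101896 [[0.023, -0.986, 0.164, 0.405], [-1.0, -0.023, 0.002, 0.03], [0.002, -0.164, -0.986, 1.232], [0.0, 0.0, 0.0, 1.0]]
scene 481.28905385488264 481.28905385488264 325.5297170985647 201.72774967019365 [[-0.656, -0.594, 0.465, 0.124], [-0.755, 0.531, -0.385, 0.418], [-0.018, -0.604, -0.797, 0.878], [0.0, 0.0, 0.0, 1.0]]
0.1 [ 0.17975873 -0.59792903  0.22167804] [[0.958, 0.288, -0.0], [0.288, -0.958, 0.002], [0.0, -0.002, -1.0]] [ 0.6032018   0.27522594 -0.17457339]
```

View pics/top.png

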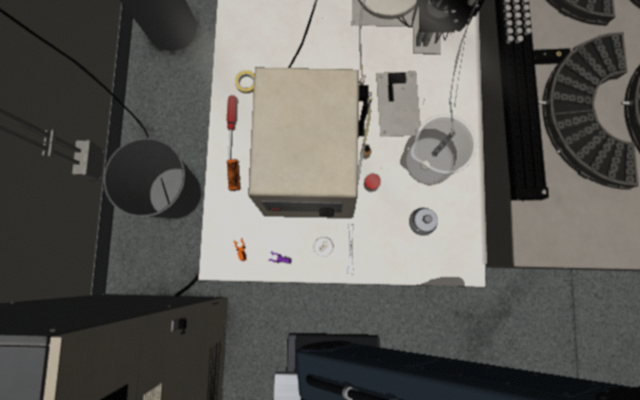

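View pics/scene.png

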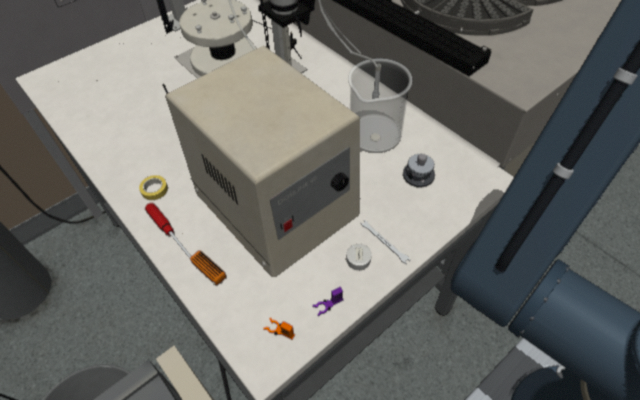

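```bash
cat > h.py <<'E'
from rig import bot, imaging
import cv2,numpy as np
def ray(name,u,v,z,m=None):
    m=m or imaging.camera_model(name);T=np.array(m["T"])
    d=T[:3,:3]@np.array([(u-m["cx"])/m["fx"],(v-m["cy"])/m["fy"],1]);o=T[:3,3]
    return o+d*(z-o[2])/d[2]
E
python3 - <<'E'
from h import *
a=cv2.imread("pics/top.png");b=cv2.imread("pics/scene.png")
c=lambda i,x,y:cv2.resize(i[y:y+50,x:x+64],(400,312),interpolation=cv2.INTER_CUBIC)
cv2.imwrite("pics/crop.png",np.vstack([np.hstack([c(a,215,225),c(b,240,305)]),np.hstack([c(a,392,195),c(b,388,145)])])[:600])
for p,z in [((240,250),.0),((280,258),0),((424,220),0),((424,220),.06),((255,200),0.0),((355,212),0),((323,245),0),((350,250),0)]:print(p,z,np.round(ray("top",*p,z),3))
E
```

```text
(240, 250) 0.0 [0.462 0.261 0.   ]
(280, 258) 0 [0.444 0.154 0.   ]
(424, 220) 0 [ 0.554 -0.23   0.   ]
(424, 220) 0.06 [ 0.547 -0.217  0.06 ]
(255, 200) 0.0 [0.598 0.228 0.   ]
(355, 212) 0 [ 0.572 -0.043  0.   ]
(323, 245) 0 [0.481 0.041 0.   ]
(350, 250) 0 [ 0.469 -0.032  0.   ]
```

View pics/crop.png

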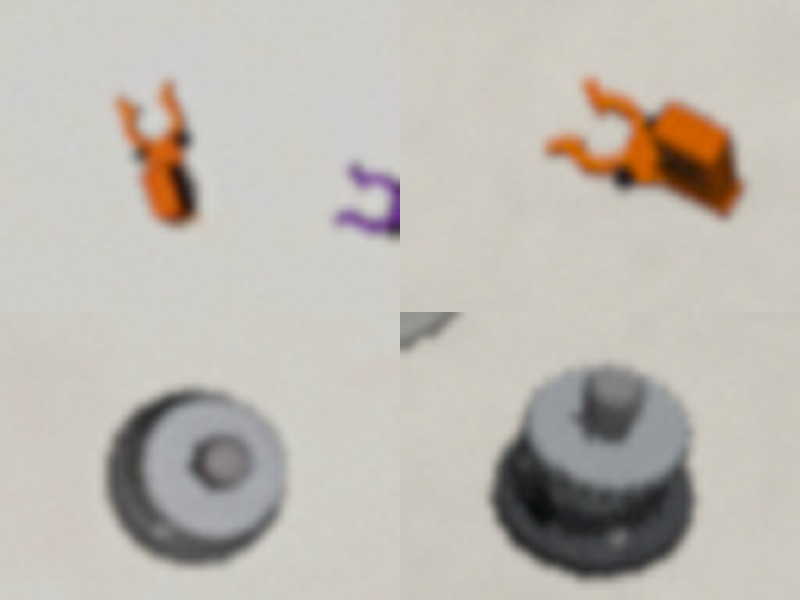

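```bash
python3 - <<'E'
from h import *
P=lambda n,u,v,z:ray(n,u,v,z)
m=P("top",215+142/6.25,225+93/6.25,.005); 
b=P("top",215+160/6.25,225+150/6.25,.005)
t=P("top",215+166/6.25,225+190/6.25,.044)
print("mouth",m,"neckbase",b,"tabtop",t)
d=t-m;print("yaw",np.degrees(np.arctan2(-d[1],-d[0])),np.linalg.norm(d[:2]))
ms=P("scene",240+568/6.25-64,305+115/6.25,.005);print("scene mouth",ms)
ts=P("scene",240+(700-400)/6.25,305+125/6.25,.044);print("scene tabtop",ts)
print("hub",P("top",392+213/6.25,195+156/6.25,.046),P("scene",388+208/6.25,145+(428-312)/6.25,.046))
print("shaft",P("top",392+226/6.25,195+149/6.25,.068),P("scene",388+214/6.25,145+(380-312)/6.25,.068))
w=imaging.camera_model("wrist");print(np.round(w["T"],3).tolist(),w["fx"])
E
```

```text
mouth [0.48863717 0.2680198  0.005     ] neckbase [0.46467921 0.25904461 0.005     ] tabtop [0.44654385 0.24842136 0.044     ]
yaw 24.966447838798526 0.04643217253042108
scene mouth [0.48852178 0.27137355 0.005     ]
scene tabtop [0.44422321 0.25079913 0.044     ]
hub [ 0.5489199  -0.22537481  0.046     ] [ 0.54663663 -0.22060312  0.046     ]
shaft [ 0.54925435 -0.22596844  0.068     ] [ 0.54970005 -0.22264385  0.068     ]
[[0.288, -0.928, -0.238, 0.244], [-0.958, -0.279, -0.069, -0.579], [-0.003, 0.247, -0.969, 0.383], [0.0, 0.0, 0.0, 1.0]] 312.0530382418009
```

Call:
drive_tool(
  deltas="75 280 374 0 0;75 280 374 0 0;75 280 374 0 0;75 280 374 0 0;75 280 374 0 0;75 280 374 0 0;75 280 374 0 0;75 280 374 0 0;75 280 374 0 0;75 280 374 0 0;75 280 374 0 0;75 280 374 0 0",
)

```text
time_s: 1.3
position: [0.4596, -0.2244, 0.2223]
tcp_rot: [[0.957, 0.289, -0.001], [0.289, -0.957, -0.0], [-0.001, -0.0, -1.0]]
force: [0.1, -1.0, 0.2]
opening: 0.865
grasp_force: 0.0
```

```bash
cat >> h.py <<'E'
import pickle
def snap(tag):
    s=bot.read_state();m=imaging.camera_model("wrist");a=imaging.capture("wrist")
    cv2.imwrite(f"pics/{tag}.png",a[...,::-1]);pickle.dump((m,s),open(f"pics/{tag}.pkl","wb"))
    print(s["time_s"],np.round(s["position"],4),np.round(s["tcp_rot"],3).tolist(),np.round(s["force"],2),s["opening"],np.round(s["qvel"],1))
E
python3 -c "
from h import *
snap('w1')"
```

```text
1.3 [ 0.4596 -0.2244  0.2223] [[0.957, 0.289, -0.001], [0.289, -0.957, -0.0], [-0.001, -0.0, -1.0]] [ 0.07 -1.04  0.19] 0.8650108906366616 [-1.9 -0.  -0.1  0.  -0.1 -0. ]
```

Call:
drive_tool(
  deltas="75 -14 474 -90 0.145;75 -14 474 -90 0.145;75 -14 474 -90 0.145;75 -14 474 -90 0.145;75 -14 474 -90 0.145;75 -14 474 -90 0.145;75 -14 474 -90 0.145;75 -14 474 -90 0.145;75 -14 474 -90 0.145;75 -14 474 -90 0.145;75 -14 474 -90 0.145;75 -14 474 -90 0.145",
)

```text
time_s: 2.55
position: [0.4461, 0.2486, 0.1322]
tcp_rot: [[0.906, 0.423, -0.001], [0.423, -0.906, -0.001], [-0.001, 0.0, -1.0]]
force: [-0.9, -0.6, -0.4]
opening: 0.864
grasp_force: 0.0
```

```bash
python3 -c "
from h import *
snap('w2')
a=cv2.imread('pics/w1.png');b=cv2.imread('pics/w2.png')
cv2.imwrite('pics/w12.png',cv2.resize(np.vstack([a,b]),(480,600),interpolation=cv2.INTER_AREA))"
```

```text
2.55 [0.4461 0.2486 0.1322] [[0.906, 0.423, -0.001], [0.423, -0.906, -0.001], [-0.001, 0.0, -1.0]] [-0.92 -0.58 -0.44] 0.8635991941281809 [-1.8 -0.8  0.6 -0.1 -0.   0.2]
```

View pics/w12.png

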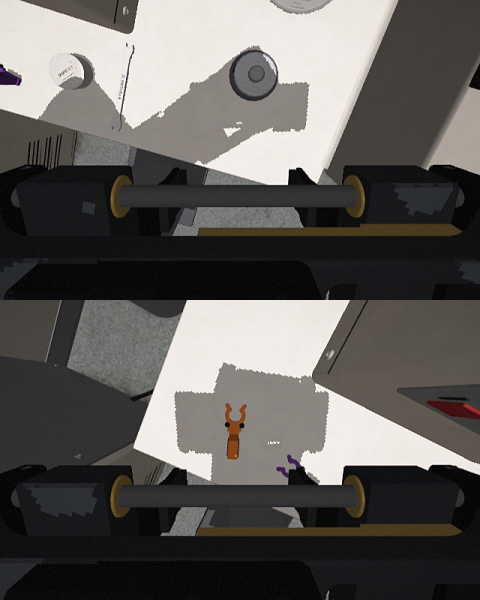

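```bash
python3 -c "
from h import *
a=cv2.imread('pics/w1.png')[50:150,290:390];b=cv2.imread('pics/w2.png')[130:220,280:370]
f=lambda i:cv2.resize(i,(400,400),interpolation=cv2.INTER_CUBIC)
cv2.imwrite('pics/c2.png',np.hstack([f(a),f(b)]))"
```

```text
(no output)
```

View pics/c2.png

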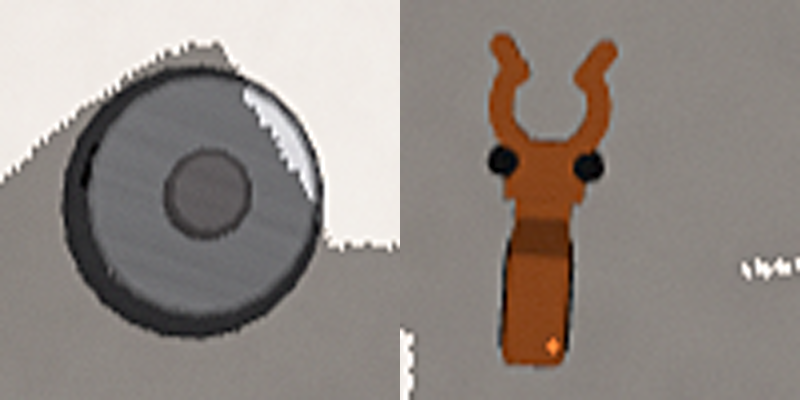

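```bash
python3 -c "
from h import *
m1,_=pickle.load(open('pics/w1.pkl','rb'));m2,_=pickle.load(open('pics/w2.pkl','rb'))
R=lambda m,u,v,z:np.round(ray('wrist',u,v,z,m),4)
print('shaft',R(m1,290+208/4,50+194/4,.068),'hub',R(m1,290+205/4,50+192/4,.046))
f=lambda u,v,z:R(m2,280+u/4.444,130+v/4.444,z)
M=f(156,45,.005);D=f(145.5,165,.005);T=f(137,309,.044);F=f(140,256,.044);B=f(134,363,.044)
print('mouth',M,'dots',D,'tab',T,F,B)
for a,b in((M,T),(D,T),(M,D),(F,B)):
  d=a-b;print(np.degrees(np.arctan2(d[1],d[0])),np.hypot(*d[:2]))
l=f(103,42,.005)-f(210,48,.005);print('lipyaw',np.degrees(np.arctan2(l[1],l[0]))-90)
"
```

```text
shaft [ 0.5476 -0.2234  0.068 ] hub [ 0.5495 -0.2237  0.046 ]
mouth [0.4879 0.2697 0.005 ] dots [0.4645 0.2612 0.005 ] tab [0.4451 0.2535 0.044 ] [0.4545 0.2572 0.044 ] [0.4353 0.2496 0.044 ]
20.731888492082845 0.04576330407651965
21.648485171067904 0.02087223035518727
19.963444278501278 0.02489598361181978
21.59531044896768 0.020649455198624486
lipyaw 21.898192805638985
```

Call:
drive_tool(
  deltas="40 -1 4 0 -0.066;40 -1 4 -40 -0.066;40 -1 4 -80 -0.066;40 -1 4 -105 -0.066;40 -1 4 -115 -0.066;40 -1 4 -120 -0.066;40 -1 4 -124 -0.066;40 -1 4 -124 -0.066;40 -1 4 -124 -0.066",
)

```text
time_s: 3.5
position: [0.4456, 0.2536, 0.0095]
tcp_rot: [[0.932, 0.362, 0.002], [0.362, -0.932, 0.001], [0.002, 0.0, -1.0]]
force: [-0.1, -0.3, 0.1]
opening: 0.461
grasp_force: 0.0
```

Call:
drive_tool(
  deltas="20 0 0 0 0;20 0 0 0 0;5 0 0 0 0;5 0 0 0 0;5 0 0 0 0;5 0 0 0 0;5 0 0 0 0;5 0 0 0 0;5 0 0 0 0",
)

```text
time_s: 4.4
position: [0.4448, 0.2535, 0.0087]
tcp_rot: [[0.932, 0.362, 0.0], [0.362, -0.932, 0.0], [0.0, -0.0, -1.0]]
force: [-0.8, 0.9, 2.5]
opening: 0.135
grasp_force: 30.0
```

Call:
drive_tool(
  deltas="5 0 0 40 0;5 0 0 90 0;5 0 0 110 0;5 30 -477 110 -0.370;5 30 -477 110 -0.370;5 30 -477 110 -0.370;5 30 -477 110 -0.370;5 30 -477 110 -0.370;5 30 -477 110 -0.370;5 30 -477 110 -0.370;5 30 -477 110 -0.370;5 30 -477 110 -0.370",
)

```text
time_s: 5.6
position: [0.4725, -0.1977, 0.1182]
tcp_rot: [[1.0, 0.0, -0.001], [0.0, -1.0, 0.0], [-0.001, -0.0, -1.0]]
force: [1.9, -0.7, -1.4]
opening: 0.135
grasp_force: 30.0
```

Call:
drive_tool(
  deltas="5 0 0 0 0;5 0 0 0 0;5 0 0 0 0;5 0 0 0 0",
)

```text
time_s: 6.0
position: [0.4724, -0.1937, 0.1183]
tcp_rot: [[1.0, 0.003, -0.002], [0.003, -1.0, 0.001], [-0.002, -0.001, -1.0]]
force: [-0.4, 0.1, -0.5]
opening: 0.136
grasp_force: 30.0
```

```bash
python3 -c "
from h import *
snap('w3')
a=cv2.imread('pics/w3.png')[60:240,220:460]
cv2.imwrite('pics/c3.png',cv2.resize(a,(800,600),interpolation=cv2.INTER_CUBIC))"
```

```text
6.0 [ 0.4724 -0.1937  0.1183] [[1.0, 0.003, -0.002], [0.003, -1.0, 0.001], [-0.002, -0.001, -1.0]] [-0.38  0.06 -0.46] 0.13604019621975985 [ 0.4 -0.1 -0.4 -0.  -0.2 -0.2]
```

View pics/c3.png

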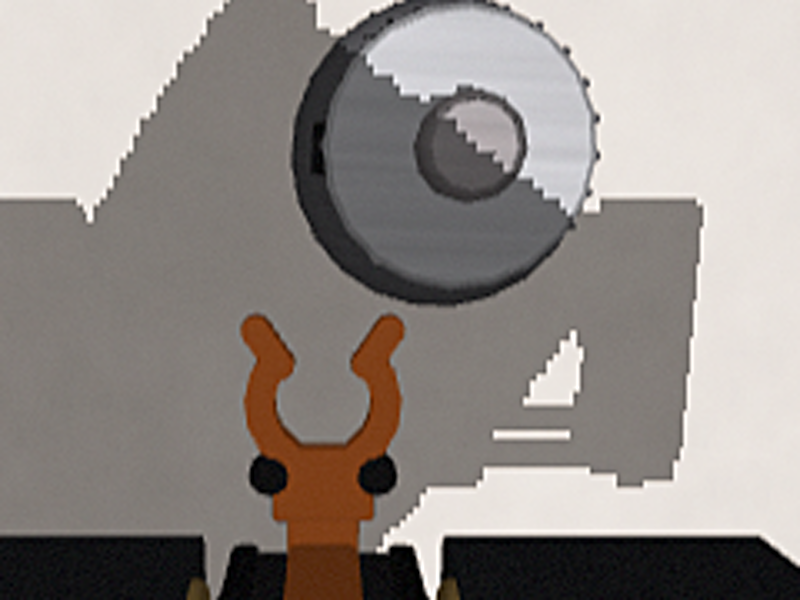

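```bash
python3 -c "
from h import *
m,_=pickle.load(open('pics/w3.pkl','rb'))
R=lambda u,v,z:np.round(ray('wrist',220+u/3.3333,60+v/3.3333,z,m),4)
for z in(.062,.068,.074):print('shaft',R(471,146,z),'diam',R(416,146,z)-R(526,146,z),'hub',R(461,148,z-.022),R(325,148,z-.022)-R(597,148,z-.022))
print('mouth',R(322,316,.1146),'tips',R(322,328,.1146),'ring',R(322,402,.1146))
"
```

```text
shaft [ 0.5482 -0.2233  0.062 ] diam [-1.00e-04  2.21e-02  0.00e+00] hub [ 0.5486 -0.2241  0.04  ] [-0.0002  0.06    0.    ]
shaft [ 0.5479 -0.2224  0.068 ] diam [-1.00e-04  2.15e-02  0.00e+00] hub [ 0.5484 -0.2233  0.046 ] [-1.00e-04  5.86e-02  0.00e+00]
shaft [ 0.5477 -0.2216  0.074 ] diam [0.     0.0208 0.    ] hub [ 0.5481 -0.2225  0.052 ] [-1.0e-04  5.7e-02  0.0e+00]
mouth [ 0.5203 -0.1935  0.1146] tips [ 0.5184 -0.1936  0.1146] ring [ 0.5065 -0.1936  0.1146]
```

Call:
drive_tool(
  deltas="5 6 -30 0 0;5 6 -30 -30 0;5 6 -30 -50 0;5 6 -30 -55 0;5 6 -30 -55 0;5 6 -30 -55 0;5 6 -30 -55 0",
)

```text
time_s: 6.75
position: [0.4798, -0.2257, 0.0646]
tcp_rot: [[1.0, 0.002, 0.002], [0.002, -1.0, -0.001], [0.002, 0.001, -1.0]]
force: [-0.1, 1.0, -0.5]
opening: 0.137
grasp_force: 30.0
```

Call:
drive_tool(
  deltas="5 0 0 -1 0;5 0 0 -2 0;5 0 0 -3 0;5 0 0 -3 0;5 0 0 -3 0",
)

```text
time_s: 7.25
position: [0.479, -0.2257, 0.0605]
tcp_rot: [[1.0, 0.001, -0.0], [0.001, -1.0, 0.0], [-0.0, -0.0, -1.0]]
force: [0.1, 0.1, -0.9]
opening: 0.134
grasp_force: 30.0
```

Call:
drive_tool(
  deltas="5 0 0 -1 0;5 0 0 -2 0;5 0 0 -2 0;5 0 0 -2 0",
)

```text
time_s: 7.65
position: [0.479, -0.2256, 0.0584]
tcp_rot: [[1.0, 0.001, -0.0], [0.001, -1.0, 0.0], [-0.0, -0.0, -1.0]]
force: [-0.3, -0.3, 0.4]
opening: 0.136
grasp_force: 30.0
```

Call:
drive_tool(
  deltas="5 0 0 -1 0;5 0 0 -2 0;5 0 0 -2 0;5 0 0 -2 0",
)

```text
time_s: 8.05
position: [0.4791, -0.2256, 0.0565]
tcp_rot: [[1.0, 0.001, -0.0], [0.001, -1.0, 0.0], [-0.0, -0.0, -1.0]]
force: [-0.0, -0.5, -0.7]
opening: 0.136
grasp_force: 30.0
```

Call:
drive_tool(
  deltas="5 0 2 -0.5 0;5 0 2 -1 0;5 0 2 -1.5 0;5 0 2 -1.5 0;5 0 2 -1.5 0",
)

```text
time_s: 8.55
position: [0.4791, -0.2237, 0.055]
tcp_rot: [[1.0, 0.001, -0.0], [0.001, -1.0, 0.0], [-0.0, -0.0, -1.0]]
force: [0.1, -0.5, -0.7]
opening: 0.135
grasp_force: 30.0
```

Call:
drive_tool(
  deltas="5 0 0 -0.5 0;5 0 0 -1 0;5 0 0 -1 0;5 0 0 -1 0",
)

```text
time_s: 8.95
position: [0.479, -0.2236, 0.054]
tcp_rot: [[1.0, 0.001, -0.0], [0.001, -1.0, 0.0], [-0.0, -0.0, -1.0]]
force: [0.4, 0.1, -0.5]
opening: 0.137
grasp_force: 30.0
```

Call:
drive_tool(
  deltas="5 0 0 -0.5 0;5 0 0 -1 0;5 0 0 -1 0;5 0 0 -1 0",
)

```text
time_s: 9.35
position: [0.4795, -0.2239, 0.0535]
tcp_rot: [[1.0, 0.001, 0.001], [0.001, -1.0, -0.001], [0.001, 0.001, -1.0]]
force: [-0.1, -0.4, 5.2]
opening: 0.132
grasp_force: 30.0
```

Call:
drive_tool(
  deltas="5 0 0 1 0;5 0 0 2 0;5 0 0 2 0;5 5 0 2 0;5 10 0 2 0;5 14 0 2 0;5 18 0 2 0;5 18 0 2 0;5 18 0 2 0",
)

```text
time_s: 10.25
position: [0.4971, -0.2235, 0.055]
tcp_rot: [[1.0, 0.001, -0.0], [0.001, -1.0, 0.0], [-0.0, -0.0, -1.0]]
force: [-0.5, 0.4, -1.0]
opening: 0.136
grasp_force: 30.0
```

Call:
drive_tool(
  deltas="5 1 0 0 0;5 2 0 0 0;5 3 0 0 0;5 4 0 0 0;5 4 0 0 0;5 4 0 0 0",
)

```text
time_s: 10.85
position: [0.5011, -0.2236, 0.055]
tcp_rot: [[1.0, 0.001, -0.0], [0.001, -1.0, 0.0], [-0.0, -0.0, -1.0]]
force: [-0.9, -0.9, -0.5]
opening: 0.132
grasp_force: 30.0
```

Call:
drive_tool(
  deltas="5 1 0 0 0;5 2 0 0 0;5 2 0 0 0;5 2 0 0 0",
)

```text
time_s: 11.25
position: [0.5024, -0.2234, 0.0549]
tcp_rot: [[1.0, 0.001, -0.001], [0.001, -1.0, 0.001], [-0.001, -0.001, -1.0]]
force: [-1.8, 0.5, 0.9]
opening: 0.135
grasp_force: 30.0
```

Call:
drive_tool(
  deltas="5 0.5 0 0 0;5 1 0 0 0;5 1 0 0 0",
)

```text
time_s: 11.55
position: [0.5028, -0.2232, 0.0547]
tcp_rot: [[1.0, 0.001, -0.003], [0.001, -1.0, 0.001], [-0.003, -0.001, -1.0]]
force: [-5.2, 0.0, -0.6]
opening: 0.135
grasp_force: 30.0
```

Call:
drive_tool(
  deltas="5 0.5 0 0 0;5 1 0 0 0;5 1 0 0 0",
)

```text
time_s: 11.85
position: [0.5035, -0.2231, 0.0546]
tcp_rot: [[1.0, 0.001, -0.003], [0.001, -1.0, 0.002], [-0.003, -0.002, -1.0]]
force: [-5.4, -0.7, -1.0]
opening: 0.136
grasp_force: 30.0
```

Call:
drive_tool(
  deltas="5 0.5 0 0 0;5 1 0 0 0;5 1 0 0 0",
)

```text
time_s: 12.15
position: [0.5042, -0.2231, 0.0545]
tcp_rot: [[1.0, 0.001, -0.004], [0.001, -1.0, 0.002], [-0.004, -0.002, -1.0]]
force: [-6.7, -0.9, -0.0]
opening: 0.132
grasp_force: 30.0
```

Call:
drive_tool(
  deltas="5 0.5 0 0.3 0;5 1 0 0.3 0;5 1.5 0 0.3 0;5 1.5 0 0.3 0",
)

```text
time_s: 12.55
position: [0.5061, -0.2231, 0.0549]
tcp_rot: [[1.0, 0.001, -0.003], [0.001, -1.0, 0.001], [-0.003, -0.001, -1.0]]
force: [-5.2, -0.7, -0.8]
opening: 0.132
grasp_force: 30.0
```

Call:
drive_tool(
  deltas="5 0.5 0 0 0;5 1 0 0 0;5 1.5 0 0 0;5 1.5 0 0 0",
)

```text
time_s: 12.95
position: [0.5115, -0.224, 0.0558]
tcp_rot: [[1.0, 0.0, 0.005], [0.0, -1.0, -0.001], [0.005, 0.001, -1.0]]
force: [3.0, 1.9, -0.9]
opening: 0.135
grasp_force: 30.0
```

Call:
drive_tool(
  deltas="5 0.5 0 0 0;5 1 0 0 0;5 1.5 0 0 0;5 1.5 0 0 0",
)

```text
time_s: 13.35
position: [0.512, -0.2241, 0.0557]
tcp_rot: [[1.0, 0.001, 0.003], [0.001, -1.0, -0.001], [0.003, 0.001, -1.0]]
force: [4.1, 3.5, -0.9]
opening: 0.135
grasp_force: 30.0
```

Call:
drive_tool(
  deltas="5 0.5 0 -0.3 0;5 1 0 -0.3 0;5 1.5 0 -0.3 0;5 2 0 -0.3 0;5 2 0 -0.3 0",
)

```text
time_s: 13.85
position: [0.5127, -0.2238, 0.055]
tcp_rot: [[1.0, 0.001, 0.0], [0.001, -1.0, -0.0], [0.0, 0.0, -1.0]]
force: [4.0, 1.2, -1.4]
opening: 0.137
grasp_force: 30.0
```

Call:
drive_tool(
  deltas="5 0.5 0 0 0;5 1 0 0 0;5 1 0 0 0;5 1 0 0 0",
)

```text
time_s: 14.25
position: [0.5136, -0.2238, 0.055]
tcp_rot: [[1.0, 0.001, 0.0], [0.001, -1.0, -0.0], [0.0, 0.0, -1.0]]
force: [3.6, 1.4, -1.1]
opening: 0.139
grasp_force: 30.0
```

Call:
drive_tool(
  deltas="5 0.5 0 0 0;5 1 0 0 0;5 1 0 0 0;5 1 0 0 0",
)

```text
time_s: 14.65
position: [0.5143, -0.2235, 0.055]
tcp_rot: [[1.0, 0.001, -0.001], [0.001, -1.0, 0.0], [-0.001, -0.0, -1.0]]
force: [2.7, 1.2, -0.6]
opening: 0.138
grasp_force: 30.0
```

Call:
drive_tool(
  deltas="5 0.5 0 0 0;5 1 0 0 0;5 1 0 0 0;5 1 0 0 0",
)

```text
time_s: 15.05
position: [0.515, -0.2236, 0.0549]
tcp_rot: [[1.0, 0.001, -0.001], [0.001, -1.0, 0.0], [-0.001, -0.0, -1.0]]
force: [-0.6, 1.1, -0.2]
opening: 0.135
grasp_force: 30.0
```

Call:
drive_tool(
  deltas="5 0.5 0 0 0;5 1 0 0 0;5 1 0 0 0;5 1 0 0 0",
)

```text
time_s: 15.45
position: [0.5154, -0.2232, 0.0548]
tcp_rot: [[1.0, 0.001, -0.002], [0.001, -1.0, 0.001], [-0.002, -0.001, -1.0]]
force: [-3.2, 0.7, -0.3]
opening: 0.135
grasp_force: 30.0
```

Call:
drive_tool(
  deltas="5 0.5 0 0 0;5 1 0 0 0;5 1 0 0 0;5 1 0 0 0",
)

```text
time_s: 15.85
position: [0.5156, -0.2228, 0.0546]
tcp_rot: [[1.0, 0.001, -0.004], [0.001, -1.0, 0.002], [-0.004, -0.002, -1.0]]
force: [-5.5, -0.1, 0.3]
opening: 0.133
grasp_force: 30.0
```

Call:
drive_tool(
  deltas="5 1 0 0 0;5 2 0 0 0;5 2.5 0 0 0;5 2.5 0 0 0;5 2.5 0 0 0",
)

```text
time_s: 16.35
position: [0.5158, -0.2224, 0.0543]
tcp_rot: [[1.0, 0.002, -0.009], [0.002, -1.0, 0.003], [-0.009, -0.003, -1.0]]
force: [-10.9, -1.4, 2.4]
opening: 0.135
grasp_force: 30.0
```

Call:
drive_tool(
  deltas="5 -1 0 -0.3 0;5 -2 0 -0.7 0;5 -3.5 0 -0.7 0;5 -3.5 0 -0.7 0;5 -3.5 0 -0.7 0",
)

```text
time_s: 16.85
position: [0.5155, -0.2232, 0.0541]
tcp_rot: [[1.0, 0.001, -0.002], [0.001, -1.0, 0.001], [-0.002, -0.001, -1.0]]
force: [-5.3, -0.0, -0.3]
opening: 0.138
grasp_force: 30.0
```

Call:
drive_tool(
  deltas="5 -1 0 0 0;12 -1 0 0 0;40 -1 0 0 0;40 -1 0 0 0;40 -1 0 0 0;40 -1 0 0 0;40 -1 0 0 0;40 -1 0 0 0",
)

```text
time_s: 17.65
position: [0.5158, -0.2237, 0.0544]
tcp_rot: [[1.0, 0.001, 0.0], [0.001, -1.0, -0.0], [0.0, 0.0, -1.0]]
force: [-0.1, -0.1, -0.3]
opening: 0.45
grasp_force: 0.0
```

Call:
drive_tool(
  deltas="40 0 0 5 0;40 0 0 20 0;40 0 0 50 0;40 0 0 80 0;40 -30 0 100 0;40 -30 0 100 0;40 -30 0 100 0;40 -30 0 100 0",
)

```text
time_s: 18.45
position: [0.4859, -0.2237, 0.154]
tcp_rot: [[1.0, 0.001, 0.0], [0.001, -1.0, 0.0], [0.0, -0.0, -1.0]]
force: [-0.1, -0.6, 0.2]
opening: 0.459
grasp_force: 0.0
```

```bash
python3 -c "
from h import *
snap('w4')
a=cv2.imread('pics/w4.png')[40:220,220:460]
b=imaging.capture('scene')[140:200,370:450,::-1]
cv2.imwrite('pics/c4.png',np.hstack([cv2.resize(a,(400,300)),cv2.resize(b,(400,300),interpolation=cv2.INTER_CUBIC)]))"
```

```text
18.45 [ 0.4859 -0.2237  0.154 ] [[1.0, 0.001, 0.0], [0.001, -1.0, 0.0], [0.0, -0.0, -1.0]] [-0.08 -0.58  0.21] 0.45888363851119884 [ 0.3  0.9 -0.3 -0.   0.1  0. ]
```

View pics/c4.png

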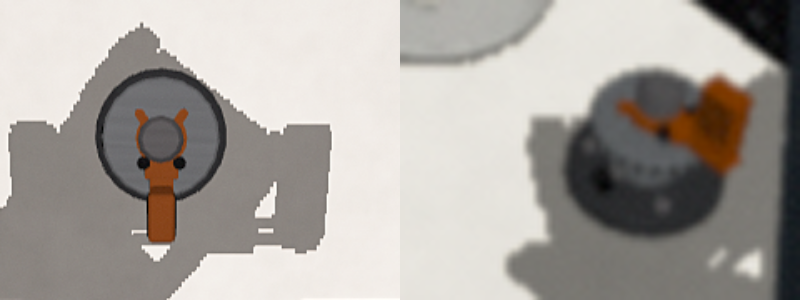

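The picture shows the clip's jaws closed round the neck under the shaft end (shaft at about (160,138) in the left crop). The tab is upright and the gripper is clear.

```bash
python3 -c "
from rig import bot
print(bot.hand_in())"
```

```text
the job is handed in; nothing more can be done
None
```

The orange clip is snapped fully home in the groove round the shaft and released, with about 11 N the highest pressing force I read; I handed the job in at about 18.5 s, and no verdict was shown.

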